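Take the empty tank off the push dispenser and turn it over for refilling

ROBOT

A 6-joint arm with a two-finger parallel gripper is mounted at the origin on the work surface. World frame = base frame: x ahead of the robot, y to its left, z up, the work surface at z = 0. Lengths are in m, angles in degrees, forces in N, time in s.
With the tool pointing down it reaches from about 0.3 to 0.75 m from the base axis. Payload 8.5 kg.
Tool frame: the origin (TCP) lies at the very end of the fingers, on their centre line; the grasp point (between the pads) lies 19 mm behind it; x points along the fingers, y is the direction in which the jaws open and shut, and the axes are right-handed (so a half turn about x gives the same grasp; the last joint's range is limited). The gripper opens to 85 mm and grips with 20 to 120 N. Pads are 22 mm wide; open, the fingers measure 114 mm over their backs; the gripper's body (76 mm by 85 mm) begins 54 mm behind the grasp point. The pads swing forward as they close: fully open they stand 13 mm farther back than shut.
Start: joints at [61.633, 21.807, 74.336, -0, 83.858, -12.336], TCP at [0.152, 0.529, 0.231] pointing down, gripper open.
Joint ranges: [-178.18, 178.18], [-50.72, 133.34], [12.68, 142.11], [-81.47, 261.47], [9.98, 163.14], [-165.26, 165.26]. Speed limits (degrees/s): [136.94, 136.94, 180, 180, 180, 180].

INTERFACE

Orientations are given as a 3x3 rotation matrix whose columns are the frame's x, y, z axes.
In Python, from rig import sensors, cams, env gives the robot as it stands.
- The arm moves only by the shell command python3 -m crank 'ROWS' [FORCE]. ROWS is a JSON object of lists of equal length, an entry for each row: "hand": the closure in counts, from 0 (fully open) to 255 (shut); "translation": the shift along the tool's x, y, z in m, a list of three; "dr": the turn, a rotation vector about the tool's x, y, z in rad, a list of three. A call has 1 to 5 rows; each row is the pose to reach, as a shift and turn from the pose commanded when the call began, along the tool's axes at that moment; what a row does not reach only later rows make up. A row lasts 1/10 s, in which the tool goes at most 50 mm and 8.59 degrees, less where a joint would pass 70% of its speed; a pose out of reach is approached as far as the arm can. A call with a gripper value outside its range is refused whole. The fingers move at their own pace and stop on an object; FORCE is the grip in N (left out, the last holds). Time passes only in rows, so rows that repeat a pose let the fingers close. It gives the time, the measured TCP pose, the force and the opening at its end, in the units of the state.
- sensors.observe(): the state, without advancing time (a new reading comes with each control period).
- cams.get_image(name): name is "scene" or "top" or "wrist"; returns (picture, depth): 400x640x3 uint8, blue, green, red; 400x640 float32, m along the optical axis (not along the pixel's ray), 0 where there is no reading.
- cams.calibration(name): a dict with "vertical_fov" (degrees; the focal length in pixels is half the picture's height over the tangent of half this angle, whatever the lens; pixels are square), "cx", "cy" (the principal point, pixels), "extrinsics" (4x4, takes a point from camera to world coordinates). Camera axes: x right, y down, z forward; pixel columns grow to the right and rows downward; lengths in m; the calibration is good to about 2 mm. The wrist camera is an equidistant fisheye: a pixel r from the principal point sees the ray r / f radians off the axis. A picture is of the moment at which its call begins: read the wrist's pose just before it. calibration takes no time and is no camera call; for the wrist camera it gives the pose at the moment of the call.
- env.close_job(): hands the job in, once; it reports no verdict.
The state is a dict: "time_s": time; "q": joint angles; "qvel": joint speeds; "joint_efforts": joint torques, N m; "position": TCP position; "tool_rot": TCP orientation; "ft_force": force on the tool from outside, world axes, zero at the start; "wrist_torque": the same for the moment, N m; "grip_width": finger opening in m.
Only numpy, scipy, OpenCV 4.12 (cv2) and the standard library are available. Lean on these libraries where they do the work, as an engineer would, in place of code of your own. Each camera call takes 0.05 s, during which the arm holds its last target. There are 200 camera calls.

TASK

The push dispenser is empty: lift its handled tank up off the stand, lay it down on its side on the counter or the drip mat, and let go. Then take it again another way, turn it the rest of the way over and stand it upright on the dark drip mat, screw cap on top and wholly on the mat, ready to be refilled. Do not drop or throw the tank, and leave the clothespin tray, the jar, the key dish and the scraper where they are.

Things in the scene. Friction and masses are not known exactly. Their poses are not given: they have to be found in the camera images.
- tank: Refill tank, pale plastic slab 64 (x) x 95 (y) x 125 (z) mm, about 0.2 kg, its mass near the middle. Origin: centre of its flat shoulder face, from which a neck with a white screw cap (38 mm across) sticks out 28 mm along -z. z runs from shoulder to foot: up while docked (cap down), level when lying, down when turned over. Handle on the -y face; lying on the +y face, handle on top, it is steady.
- tank_handle (a point): Middle of the tank's handle bar, at (0, -92.5, 62.5) mm in the tank's frame; axes as the tank. D handle: the bar runs along z, 85 mm long, 14 mm wide (x, the way to pinch it), 18 mm deep (y), 36 mm clear of the tank; two arms, 14 mm wide and high, join it to the tank 35.5 mm either side of this point along z. It is rigid and takes a firm grip.
- tank_foot (a point): Centre of the tank's flat foot (64 x 95 mm), at (0, 0, 125) mm in the tank's frame; axes as the tank.
- dispenser: White push dispenser fixed to the counter, 150 (x) x 116 (y) mm, front to -x. Origin: at counter level under the cradle's hole. The docked tank stands on its cradle, 116 mm up, centred, axes as the dispenser (handle on its -y side), cap in a 48 mm hole, 8 mm lip round the shoulder with 4 mm play, backplate 16 mm behind it up to 156 mm. No catch: lift the tank straight up, over 28 mm, to clear.
- mat: Flat dark silicone drip mat fixed on the counter, 210 mm (its x) by 180 mm (its y), 4 mm thick, with fine ribs along x. Origin: centre of its underside.
- pin_tray: Bamboo tray of clothespins, 110 x 200 x 32 mm, to be left alone. Origin: centre of its underside.
- jar: Ribbed glass jar with a flip-top steel lid, 88 mm across, 119 mm high, to be left alone. Origin: centre of its underside.
- key_dish: Round steel dish with keys, 116 mm across, 24 mm high, to be left alone. Origin: centre of its underside.
- scraper: Black silicone lint scraper lying flat, 142 mm long (its x), blade 92 mm wide at +x, 14 mm thick, to be left alone. Origin: underside, near its middle.
Things that resemble listed ones, but are neither listed nor needed, are in the scene too. Leave any purple look-alike of the tank alone. Several things look just like the dispenser: the one meant starts nearest to the robot's base.

How it is judged (in metres and radians):
On the way, in this order (a step that is already met when the one before it is completed fails the run):
1. the tank is lifted clear of the dispenser (z of tank in the frame of dispenser above 0.146 m and angle between tank's own z axis and vertical below 1.2 rad and contact force between tank and dispenser below 0.05 N), for 0.05 s.
2. the tank lies on its side on the counter or the mat, at rest and let go (angle between tank's own z axis and vertical between 1.42 and 1.72 rad and height (world z) of tank below 0.065 m and contact force between tank and the arm below 0.05 N and contact force between tank and the fingers below 0.05 N and contact force between tank and dispenser below 0.05 N and linear speed of tank below 0.03 m/s), for 0.2 s.
At the end, for the whole second after the job is handed in: The tank stands at rest on its foot, cap up, within 5 degrees of upright, foot down on the mat (within 5 mm of its top) and wholly on it (foot centre within 75 mm along the mat's x and 60 mm along its y of the mat's centre), and is let go (angle between tank's own z axis and vertical above 3.05 rad and z of tank_foot in the frame of mat below 0.009 m and x of tank_foot in the frame of mat between -0.075 and 0.075 m and y of tank_foot in the frame of mat between -0.06 and 0.06 m and linear speed of tank below 0.02 m/s and angular speed of tank below 0.1 rad/s and contact force between tank and the fingers below 0.05 N and contact force between tank and the arm below 0.05 N); the robot touches nothing.
It fails at once if the tank is dropped or thrown (faster than 1.2 m/s) (linear speed of tank above 1.2 m/s).
It fails at once if a bystander is moved by more than 30 mm (distance of any of pin_tray, jar, key_dish, scraper from where it was at the start of the episode above 0.03 m).
It also fails if it takes over 67 s, if anything falls off the work surface, if the arm or the gripper's body presses on something with over 40 N, if the wrist force passes 120 N, or if a joint passes its speed limit or range.

## Working session

There is one attempt and no reset: what is moved stays moved. The work goes in short steps, Python scripts to look and compute and a shell command to move; the robot and the scene stay as the last step left them, time stands still between calls to the robot, and variables do not carry over. Pictures are saved under pics/ and viewed, about 8 in all and at most 12, crops included, and the job is handed in when it is done.

```bash
ls; mkdir -p pics; python3 - <<'E'
from rig import sensors,cams,env
import cv2,numpy as np
np.set_printoptions(precision=4,suppress=True)
s=sensors.observe();print(s)
for n in("scene","top"):
    im,d=cams.get_image(n);c=cams.calibration(n);print(n,c)
    cv2.imwrite(f"pics/{n}0.png",im);np.save(f"{n}0.npy",d)
E
```

```text
pics
{'time_s': 0.0, 'q': array([ 61.6338,  21.8414,  74.3844,  -0.0003,  83.8594, -12.3362]), 'qvel': array([ 0.0526,  0.0956, -0.0021,  0.0493,  0.0023, -0.0238]), 'joint_efforts': array([  0.0005, -44.8469, -23.127 ,  -0.0001,   0.0049,  -0.    ]), 'position': array([0.1517, 0.5283, 0.2307]), 'tool_rot': array([[-0.0007,  0.2761,  0.9611],
       [-0.0013,  0.9611, -0.2761],
       [-1.    , -0.0015, -0.0003]]), 'ft_force': array([ 0.5831,  0.9561, -0.0985]), 'wrist_torque': array([ 0.0272, -0.0017, -0.0205]), 'grip_width': 0.08543669096410286}
scene {'vertical_fov': 46.50076356873325, 'cx': 317.5134409837402, 'cy': 201.06785418862503, 'extrinsics': array([[-0.0252,  0.5546, -0.8317,  2.029 ],
       [ 0.9996,  0.0018, -0.0291,  0.0488],
       [-0.0147, -0.8321, -0.5544,  1.0947],
       [ 0.    ,  0.    ,  0.    ,  1.    ]])}
top {'vertical_fov': 53.1043822906987, 'cx': 314.5292796166534, 'cy': 197.50176034497528, 'extrinsics': array([[-0.0187, -0.9879,  0.1539,  0.3912],
       [-0.9998,  0.019 ,  0.0001,  0.0109],
       [-0.003 , -0.1538, -0.9881,  1.3925],
       [ 0.    ,  0.    ,  0.    ,  1.    ]])}
```

View pics/scene0.png

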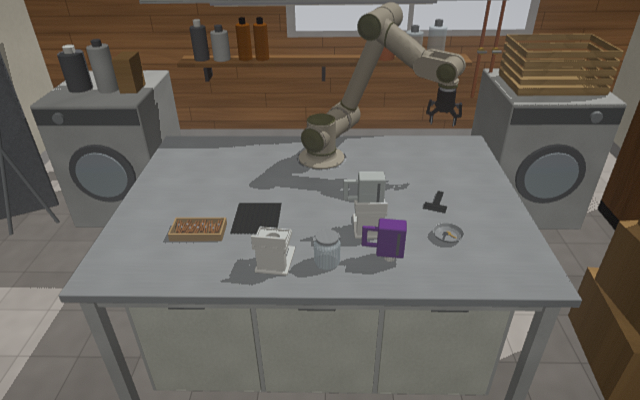

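View pics/top0.png

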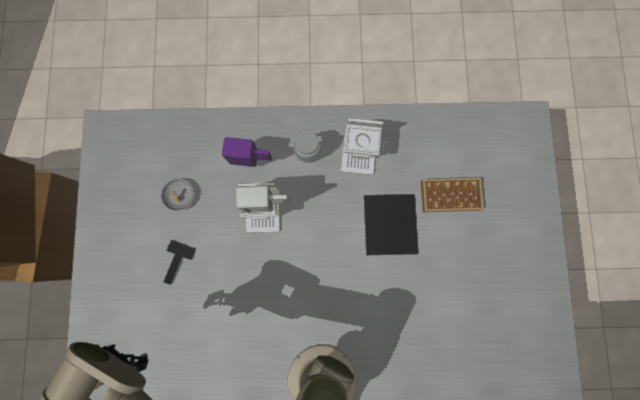

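The top picture shows the pale docked tank at (258,198), handle at (279,198), with its tray at (262,224). The mat is at (391,224), the jar at (306,145), the pin tray at (453,194), the key dish at (181,194) and the scraper at (178,260).
In the scene view the tank is at (371,187) with its handle at (349,187).
Things that could be mistaken for the tank or dispenser: the purple tank at top (240,152), scene (391,238), and the empty dispenser at top (362,145), scene (273,248). I choose the pale tank on the dispenser nearest the base.

```bash
cat > h.py <<'E'
import numpy as np,cv2
np.set_printoptions(precision=4,suppress=True)
def cloud(c,d):
    f=200/np.tan(np.radians(c["vertical_fov"]/2));v,u=np.indices(d.shape)
    P=np.stack([(u-c["cx"])/f*d,(v-c["cy"])/f*d,d],-1)
    W=P@c["extrinsics"][:3,:3].T+c["extrinsics"][:3,3];W[d==0]=np.nan;return W
def rect(p):
    r=cv2.minAreaRect((p[:,:2]*1000).astype(np.float32));return np.array(r[0])/1000,r[1],r[2]
E
python3 - <<'E'
from h import *
from rig import cams
t=cloud(cams.calibration("top"),np.load("top0.npy"));s=cloud(cams.calibration("scene"),np.load("scene0.npy"))
it=cv2.imread("pics/top0.png");isc=cv2.imread("pics/scene0.png")
for n,W in(("top",t),("scene",s)):
    p=W.reshape(-1,3);g=p[(abs(p[:,0]-.42)<.18)&(abs(p[:,1]-.2)<.14)]
    print(n,"counter z",np.nanmedian(W[130:135,400:420,2]) if n=="top" else '')
    h=g[g[:,2]>.17];print("z>0.17 n",len(h),h.min(0),h.max(0),"zs",np.percentile(h[:,2],[5,50,95]))
    for a in(.17,.19,.21,.225,.235,.245):
        q=h[(h[:,2]>a)&(h[:,2]<a+.012)]
        if len(q)>5:print(a,len(q),rect(q),q.min(0),q.max(0))
for px in[(391,224),(366,197),(414,195),(418,252),(368,254),(258,198),(279,198),(262,224),(306,145),(240,152),(262,152),(362,145),(453,194),(178,260),(181,194)]:print(px,t[px[1],px[0]])
for px in[(349,187),(371,178),(371,190),(257,218),(238,204),(281,205),(278,233),(233,232)]:print("s",px,s[px[1],px[0]])
m=(it.max(2)<45)&(abs(t[...,2])<.02)&(t[...,1]<-.05);m[:150]=0;n,l,st,_=cv2.connectedComponentsWithStats(m.astype(np.uint8));k=1+st[1:,4].argmax();print("mat",st[k],rect(t[l==k]))
a=cv2.resize(it[165:245,215:305],None,fx=6,fy=6,interpolation=2);b=cv2.resize(isc[155:245,330:420],None,fx=5.333,fy=5.333,interpolation=2)
cv2.imwrite("pics/crop1.png",cv2.resize(np.hstack([a,cv2.resize(b,(480,480))]),(800,377)))
E
```

```text
top counter z 0.0004703508550419899
z>0.17 n 824 [0.5449 0.0929 0.1701] [0.5999 0.2404 0.2485] zs [0.1903 0.2399 0.2443]
0.17 18 (array([0.5545, 0.1628]), (19.089265823364258, 148.4080352783203), 13.592216491699219) [0.5452 0.0929 0.1701] [0.5812 0.2371 0.1804]
0.19 19 (array([0.5526, 0.1637]), (14.890153884887695, 137.17189025878906), 11.53486442565918) [0.5457 0.0977 0.1903] [0.5724 0.2324 0.2012]
0.21 87 (array([0.5701, 0.1505]), (40.87110137939453, 113.73729705810547), 23.862628936767578) [0.5457 0.0931 0.2102] [0.5941 0.2019 0.2219]
0.225 56 (array([0.5718, 0.1715]), (52.651031494140625, 134.72592163085938), 2.9811043739318848) [0.5449 0.1041 0.2253] [0.5994 0.2376 0.237 ]
0.235 595 (array([0.5729, 0.1936]), (93.76558685302734, 53.616092681884766), 89.75006103515625) [0.546  0.1467 0.2351] [0.5999 0.2404 0.2466]
0.245 25 (array([0.5734, 0.1936]), (84.33663177490234, 49.948177337646484), 89.13748931884766) [0.5482 0.1517 0.2451] [0.5989 0.2359 0.2485]
scene counter z 
z>0.17 n 310 [0.549  0.0921 0.1703] [0.5999 0.2397 0.2459] zs [0.1839 0.2376 0.2424]
0.17 12 (array([0.5862, 0.09
[... 922 characters left out ...]
262, 224) [0.5169 0.1942 0.0126]
(306, 145) [0.764  0.0357 0.1215]
(240, 152) [0.7349 0.2455 0.1563]
(262, 152) [0.7403 0.1788 0.1315]
(362, 145) [ 0.7685 -0.1514  0.0934]
(453, 194) [ 0.6068 -0.4672  0.0278]
(178, 260) [0.3993 0.479  0.017 ]
(181, 194) [0.628  0.4788 0.0093]
s (349, 187) [0.2783 0.128  0.0027]
s (371, 178) [0.5995 0.1908 0.2409]
s (371, 190) [0.6143 0.1918 0.1997]
s (257, 218) [ 0.5169 -0.2486  0.0044]
s (238, 204) [ 0.4088 -0.3442 -0.001 ]
s (281, 205) [ 0.4109 -0.162  -0.0042]
s (278, 233) [ 0.7623 -0.1334  0.118 ]
s (233, 232) [ 0.6126 -0.3284  0.0066]
mat [ 367  195   50   59 1999] (array([ 0.5096, -0.2512]), (200.38087463378906, 170.82994079589844), 0.4474993944168091)
```

View pics/crop1.png

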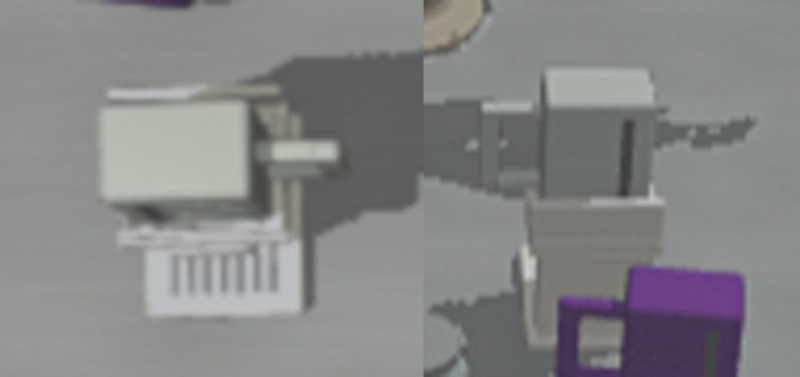

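The crop confirms the choice: pale tank seated cap-down, handle on the robot's right (-y), with the purple tank separate behind it. Next I refine the tank and handle from both views and compute the approach.

```bash
cat >> h.py <<'E'
from scipy.spatial.transform import Rotation as Ro
def pose(tx,ty):  # tool x, y axes
    x=np.array(tx,float);x/=np.linalg.norm(x);y=np.array(ty,float);y-=x*(x@y);y/=np.linalg.norm(y);return np.stack([x,y,np.cross(x,y)],1)
def rel(p,R):     # tool-frame shift and rotvec to TCP pose p,R
    from rig import sensors
    s=sensors.observe();T=s["tool_rot"];dr=Ro.from_matrix(T.T@R).as_rotvec()
    print("t %.1f"%s["time_s"],"pos",s["position"],"q",s["q"],"grip %.4f"%s["grip_width"],"F",s["ft_force"])
    print("translation",T.T@(np.array(p)-s["position"]),"dr",dr,"deg %.1f"%np.degrees(np.linalg.norm(dr)))
E
python3 - <<'E'
from h import *
from rig import cams
t=cloud(cams.calibration("top"),np.load("top0.npy"));s=cloud(cams.calibration("scene"),np.load("scene0.npy"))
for n,W in(("top",t),("scene",s)):
    p=W.reshape(-1,3);g=p[(abs(p[:,0]-.57)<.07)&(abs(p[:,1]-.16)<.11)]
    q=g[(g[:,2]>.233)&(g[:,1]>.14)];print(n,"foot",len(q),rect(q),np.median(q,0),q.min(0),q.max(0))
    q=g[(g[:,2]>.13)&(g[:,1]<.135)];print(n,"handle",len(q),q.min(0),q.max(0))
    q=q[q[:,2]>.21];print("  bar top",rect(q),np.median(q,0))
    q=g[(g[:,2]>.13)&(g[:,2]<.225)&(g[:,1]<.112)];print("  bar",len(q),np.percentile(q,[5,50,95],axis=0))
R=pose([0,.819,-.574],[1,0,0]);G=np.array([.577,.1005,.1785])
rel(G-R[:,0]*.081+[0,0,.1],R)
E
```

```text
top foot 703 (array([0.578 , 0.1941]), (94.78804779052734, 63.667091369628906), 89.75006103515625) [0.5769 0.1933 0.241 ] [0.546  0.1467 0.2331] [0.6099 0.2414 0.2485]
top handle 115 [0.5718 0.0929 0.1416] [0.5839 0.1343 0.2257]
  bar top (array([0.5779, 0.1137]), (12.013872146606445, 41.2202262878418), 0.024521268904209137) [0.5771 0.1142 0.2209]
  bar 53 [[0.5721 0.0931 0.149 ]
 [0.574  0.1012 0.2126]
 [0.5828 0.1103 0.223 ]]
scene foot 259 (array([0.5836, 0.1933]), (94.9172134399414, 68.99149322509766), 89.84590148925781) [0.587  0.1929 0.2396] [0.549  0.1459 0.2331] [0.6181 0.2407 0.2459]
scene handle 173 [0.5731 0.0921 0.1352] [0.5993 0.1349 0.2229]
  bar top (array([0.5841, 0.1135]), (17.868322372436523, 42.76294708251953), 0.30553141236305237) [0.5844 0.1135 0.2174]
  bar 112 [[0.5786 0.0924 0.1415]
 [0.5858 0.1001 0.183 ]
 [0.5913 0.1101 0.2194]]
t 0.1 pos [0.1518 0.5284 0.2308] q [ 61.6316  21.837   74.3791   0.001   83.8566 -12.3365] grip 0.0852 F [ 0.1609  0.0925 -0.3721]
translation [-0.0939 -0.3577  0.5451] dr [1.1843 0.8191 0.6176] deg 89.8
```

```bash

python3 -m crank '{"hand":[0,0,0,0,0],"translation":[[-0.02,-0.024,0.036],[-0.035,-0.048,0.072],[-0.04,-0.072,0.109],[-0.04,-0.096,0.145],[-0.04,-0.12,0.18]],"dr":[[0,0,0],[0,0,0],[0,0,0],[0,0,0],[0,0,0]]}' 60
python3 -m crank '{"hand":[0,0,0,0,0],"translation":[[-0.01,-0.024,0.036],[-0.015,-0.048,0.072],[-0.02,-0.072,0.109],[-0.025,-0.096,0.145],[-0.03,-0.12,0.18]],"dr":[[0,0,0],[0,0,0],[0,0,0],[0,0,0],[0,0,0]]}'
python3 -m crank '{"hand":[0,0,0,0,0],"translation":[[-0.01,-0.024,0.036],[-0.015,-0.048,0.072],[-0.02,-0.072,0.109],[-0.024,-0.096,0.145],[-0.024,-0.118,0.185]],"dr":[[0,0,0],[0,0,0],[0,0,0],[0,0,0],[0,0,0]]}'
python3 -m crank '{"hand":[0,0,0,0,0],"translation":[[0,0,0],[0,0,0],[0,0,0],[0,0,0],[0,0,0]],"dr":[[0.1,0.069,0.052],[0.2,0.138,0.104],[0.3,0.207,0.156],[0.4,0.276,0.208],[0.4,0.276,0.208]]}'
python3 - <<'E'
from h import *
R=pose([0,.819,-.574],[1,0,0]);G=np.array([.5785,.1005,.1785])
rel(G-R[:,0]*.081+[0,0,.1],R)
E
```

```text
time_s: 0.6
position: [0.2925, 0.3621, 0.2713]
tool_rot: [[0.0, 0.276, 0.961], [-0.0, 0.961, -0.276], [-1.0, -0.0, 0.0]]
ft_force: [1.3, 0.4, -0.2]
grip_width: 0.0856
time_s: 1.1
position: [0.4324, 0.1969, 0.3013]
tool_rot: [[-0.0, 0.276, 0.961], [0.0, 0.961, -0.276], [-1.0, -0.0, -0.0]]
ft_force: [-0.6, 0.2, -0.4]
grip_width: 0.0852
time_s: 1.6
position: [0.5776, 0.0324, 0.3258]
tool_rot: [[0.0, 0.276, 0.961], [-0.0, 0.961, -0.276], [-1.0, 0.0, 0.0]]
ft_force: [0.1, 0.8, 0.2]
grip_width: 0.0856
time_s: 2.1
position: [0.5772, 0.0325, 0.3238]
tool_rot: [[-0.147, 0.645, 0.75], [0.306, 0.75, -0.586], [-0.941, 0.143, -0.307]]
ft_force: [-0.1, 0.7, -0.2]
grip_width: 0.0852
t 2.1 pos [0.5772 0.0325 0.3238] q [-15.2822  26.8151  53.6415  16.0432 112.0123 -61.4713] grip 0.0852 F [-0.0866  0.6674 -0.2156]
translation [-0.0008  0.0023 -0.0003] dr [0.7804 0.5406 0.4082] deg 59.2
```

```bash

python3 -m crank '{"hand":[0,0,0,0,0],"translation":[[0,0,0],[0,0,0],[0,0,0],[0,0,0],[0,0,0]],"dr":[[0.1,0.069,0.052],[0.2,0.138,0.104],[0.3,0.207,0.156],[0.4,0.276,0.208],[0.4,0.276,0.208]]}'
python3 -m crank '{"hand":[0,0,0,0,0],"translation":[[0,0,0],[0,0,0],[0,0,0],[0,0,0],[0,0,0]],"dr":[[0.1,0.069,0.052],[0.2,0.138,0.104],[0.3,0.207,0.156],[0.38,0.265,0.2],[0.38,0.265,0.2]]}'
python3 - <<'E'
from h import *
R=pose([0,.819,-.574],[1,0,0]);G=np.array([.5785,.1005,.1785])
rel(G-R[:,0]*.081,R)
rel(G+R[:,0]*.019,R)
E
```

```text
time_s: 2.6
position: [0.5765, 0.0333, 0.3241]
tool_rot: [[-0.142, 0.908, 0.393], [0.606, 0.394, -0.691], [-0.782, 0.14, -0.607]]
ft_force: [0.3, -0.3, -0.2]
grip_width: 0.0855
time_s: 3.1
position: [0.5762, 0.0342, 0.3246]
tool_rot: [[-0.002, 1.0, 0.007], [0.817, 0.005, -0.576], [-0.576, 0.005, -0.817]]
ft_force: [0.0, 0.2, 0.3]
grip_width: 0.0858
t 3.1 pos [0.5762 0.0342 0.3246] q [-28.2338  27.8035  67.0233  49.8313 109.7634 -21.6019] grip 0.0858 F [0.0151 0.187  0.2502]
translation [0.0574 0.0018 0.0814] dr [0.0068 0.0031 0.0017] deg 0.4
t 3.1 pos [0.5762 0.0342 0.3246] q [-28.2338  27.8035  67.0233  49.8313 109.7634 -21.6019] grip 0.0858 F [0.0151 0.187  0.2502]
translation [0.1574 0.002  0.0811] dr [0.0068 0.0031 0.0017] deg 0.4
```

```bash

python3 -m crank '{"hand":[0,0,0,0,0],"translation":[[0.015,0.001,0.02],[0.03,0.002,0.04],[0.045,0.002,0.06],[0.057,0.002,0.081],[0.057,0.002,0.081]],"dr":[[0.007,0.003,0.002],[0.007,0.003,0.002],[0.007,0.003,0.002],[0.007,0.003,0.002],[0.007,0.003,0.002]]}'
python3 -m crank '{"hand":[0,0,0,0,0],"translation":[[0.03,0,0],[0.06,0,0],[0.08,0,0],[0.1,0,0],[0.1,0,0]],"dr":[[0,0,0],[0,0,0],[0,0,0],[0,0,0],[0,0,0]]}'
python3 - <<'E'
from h import *
from rig import cams
R=pose([0,.819,-.574],[1,0,0]);G=np.array([.5785,.1005,.1785])
rel(G+R[:,0]*.019,R)
a,_=cams.get_image("wrist");cv2.imwrite("pics/w1.png",a)
E
```

```text
time_s: 3.6
position: [0.5787, 0.0349, 0.2242]
tool_rot: [[-0.004, 1.0, 0.001], [0.819, 0.003, -0.574], [-0.574, -0.002, -0.819]]
ft_force: [-0.7, -0.1, -0.9]
grip_width: 0.0855
time_s: 4.1
position: [0.5789, 0.1181, 0.1695]
tool_rot: [[-0.002, 1.0, 0.003], [0.819, 0.004, -0.573], [-0.574, 0.001, -0.819]]
ft_force: [-0.0, -0.1, 1.2]
grip_width: 0.0855
t 4.1 pos [0.5789 0.1181 0.1695] q [-20.6469  35.2277  81.9134  49.9757  89.8477 -33.8054] grip 0.0855 F [-0.0179 -0.0803  1.1898]
translation [-0.0006 -0.0004  0.0027] dr [ 0.0033 -0.0005  0.0023] deg 0.2
```

View pics/w1.png

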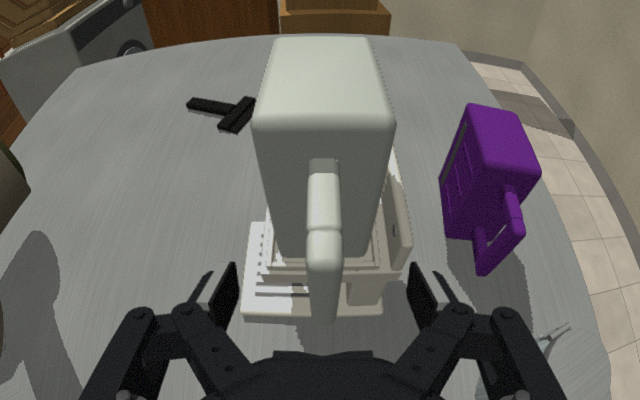

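The wrist view shows the bar at (323,240), midway between the fingertips at (230,280) and (415,280). Now close and lift.

```bash

python3 -m crank '{"hand":[120,200,255,255,255],"translation":[[0,0,0],[0,0,0],[0,0,0],[0,0,0],[0,0,0]],"dr":[[0,0,0],[0,0,0],[0,0,0],[0,0,0],[0,0,0]]}' 90
python3 -m crank '{"hand":[255,255,255,255,255],"translation":[[0,0,0],[0,0,0],[0,0,0],[0,0,0],[0,0,0]],"dr":[[0,0,0],[0,0,0],[0,0,0],[0,0,0],[0,0,0]]}'
python3 -m crank '{"hand":[255,255,255,255,255],"translation":[[-0.009,0,-0.012],[-0.017,0,-0.025],[-0.026,0,-0.037],[-0.034,0,-0.049],[-0.043,0,-0.061]],"dr":[[0,0,0],[0,0,0],[0,0,0],[0,0,0],[0,0,0]]}'
python3 -m crank '{"hand":[255,255,255,255,255],"translation":[[-0.009,0,-0.012],[-0.017,0,-0.025],[-0.026,0,-0.037],[-0.034,0,-0.049],[-0.034,0,-0.049]],"dr":[[0,0,0],[0,0,0],[0,0,0],[0,0,0],[0,0,0]]}'
python3 - <<'E'
from h import *
from rig import cams
T=np.array([.51,-.25,.3]);psi=np.radians(30)
R=pose([.574*np.cos(psi),.574*np.sin(psi),-.819],[np.sin(psi),-np.cos(psi),0])
rel(T,R)
a,_=cams.get_image("wrist");b,_=cams.get_image("scene");cv2.imwrite("pics/c2.png",np.vstack([cv2.resize(a[:300],(480,225)),cv2.resize(b[100:270,240:480],(480,340))]))
E
```

```text
time_s: 4.65
position: [0.5794, 0.1158, 0.1692]
tool_rot: [[0.002, 1.0, -0.002], [0.82, -0.002, -0.572], [-0.572, -0.0, -0.82]]
ft_force: [-1.7, -3.0, 5.6]
grip_width: 0.0129
time_s: 5.15
position: [0.5794, 0.1159, 0.1693]
tool_rot: [[0.002, 1.0, -0.002], [0.82, -0.002, -0.572], [-0.572, -0.0, -0.82]]
ft_force: [-2.3, -4.6, 5.3]
grip_width: 0.0126
time_s: 5.65
position: [0.5793, 0.1159, 0.2452]
tool_rot: [[0.002, 1.0, -0.001], [0.82, -0.002, -0.573], [-0.573, -0.0, -0.82]]
ft_force: [-0.5, -1.1, -2.1]
grip_width: 0.0128
time_s: 6.15
position: [0.5798, 0.1159, 0.3054]
tool_rot: [[0.003, 1.0, 0.001], [0.819, -0.002, -0.573], [-0.573, 0.003, -0.819]]
ft_force: [-0.4, 0.8, -2.5]
grip_width: 0.0124
t 6.2 pos [0.5798 0.1159 0.3054] q [-20.8834  27.011   71.8202  51.4653 101.3939 -19.5958] grip 0.0124 F [-0.4459  0.829  -2.5264]
translation [-0.297  -0.069   0.2141] dr [ 0.744  -0.3182  0.741 ] deg 62.9
```

View pics/c2.png

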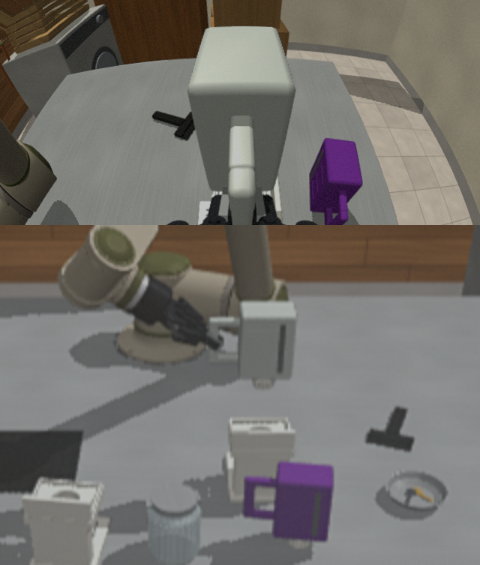

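The tank is lifted clear, hanging square in the grip. I carry it to over the mat and tip it 90° about the pinch axis, handle up and cap toward -y.

```bash

for i in 1 2 3; do python3 -m crank '{"hand":[255,255,255,255,255],"translation":[[-0.02,-0.005,0.014],[-0.04,-0.01,0.028],[-0.06,-0.015,0.042],[-0.08,-0.02,0.056],[-0.098,-0.023,0.069]],"dr":[[0,0,0],[0,0,0],[0,0,0],[0,0,0],[0,0,0]]}' | head -2; done
for i in 1 2 3; do python3 -m crank '{"hand":[255,255,255,255,255],"translation":[[0,0,0],[0,0,0],[0,0,0],[0,0,0],[0,0,0]],"dr":[[0,-0.11,0],[0,-0.22,0],[0,-0.33,0],[0,-0.43,0],[0,-0.5236,0]]}' ; done
python3 - <<'E'
from h import *
from rig import cams
R=pose([0,-.574,-.819],[1,0,0]);G=np.array([.51,-.251,.144])
rel(G+R[:,0]*.019+[0,0,.02],R)
a,d=cams.get_image("wrist");b,ds=cams.get_image("scene");cv2.imwrite("pics/c3.png",np.vstack([cv2.resize(a[:300],(480,225)),cv2.resize(b[100:270,180:420],(480,340))]))
t,dt=cams.get_image("top");W=cloud(cams.calibration("top"),dt)
p=W.reshape(-1,3);p=p[(abs(p[:,0]-.51)<.15)&(abs(p[:,1]+.25)<.18)]
q=p[(p[:,2]>.06)];print(q.min(0),q.max(0))
W=cloud(cams.calibration("scene"),ds);p=W.reshape(-1,3);p=p[(abs(p[:,0]-.53)<.08)&(abs(p[:,1]+.25)<.1)]
q=p[(p[:,2]>.03)];print(q.min(0),q.max(0))
E
```

```text
time_s: 6.75
position: [0.5558, -0.005, 0.3021]
time_s: 7.25
position: [0.5326, -0.1248, 0.3016]
time_s: 7.75
position: [0.5093, -0.2447, 0.301]
time_s: 8.25
position: [0.5096, -0.2435, 0.3013]
tool_rot: [[-0.0, 1.0, -0.002], [0.421, -0.002, -0.907], [-0.907, -0.001, -0.421]]
ft_force: [0.2, 0.4, -3.0]
grip_width: 0.0122
time_s: 8.75
position: [0.5095, -0.243, 0.3012]
tool_rot: [[-0.002, 1.0, -0.001], [-0.088, -0.001, -0.996], [-0.996, -0.002, 0.088]]
ft_force: [-0.0, 0.3, -2.7]
grip_width: 0.0128
time_s: 9.25
position: [0.5094, -0.2427, 0.3008]
tool_rot: [[-0.003, 1.0, 0.0], [-0.574, -0.001, -0.819], [-0.819, -0.002, 0.574]]
ft_force: [-0.4, 0.8, -2.6]
grip_width: 0.0123
t 9.2 pos [ 0.5094 -0.2427  0.3008] q [-23.6373  17.7406  76.7206 -33.3937  73.1033 -17.2035] grip 0.0123 F [-0.3507  0.7986 -2.5917]
translation [ 0.1358  0.001  -0.0717] dr [ 0.0002 -0.0003  0.0026] deg 0.2
[ 0.3601 -0.3223  0.1804] [ 0.5726 -0.07    0.5899]
[ 0.4738 -0.3242  0.1729] [ 0.5772 -0.1501  0.5509]
```

View pics/c3.png

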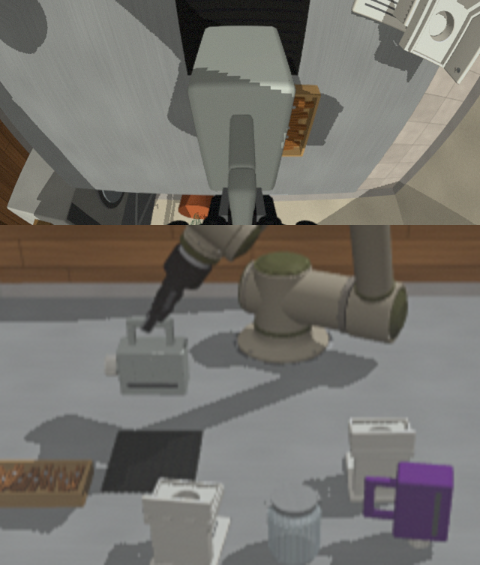

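The tank hangs level over the mat, handle on top, cap to -y. Lowering now.

```bash

python3 -m crank '{"hand":[255,255,255,255,255],"translation":[[0.025,0,-0.013],[0.05,0,-0.026],[0.075,0.001,-0.039],[0.1,0.001,-0.053],[0.12,0.001,-0.063]],"dr":[[0,0,0],[0,0,0],[0,0,0],[0,0,0],[0,0,0]]}' | head -2
python3 -m crank '{"hand":[255,255,255,255,255],"translation":[[0.01,0,-0.005],[0.016,0,-0.009],[0.02,0,-0.0115],[0.024,0,-0.0145],[0.024,0,-0.0145]],"dr":[[0,0,0],[0,0,0],[0,0,0],[0,0,0],[0,0,0]]}'
python3 -m crank '{"hand":[255,255,255,255,255],"translation":[[0.002,0,-0.0014],[0.004,0,-0.0028],[0.005,0,-0.0035],[0.006,0,-0.004],[0.006,0,-0.004]],"dr":[[0,0,0],[0,0,0],[0,0,0],[0,0,0],[0,0,0]]}'
```

```text
time_s: 9.9
position: [0.51, -0.2612, 0.1655]
time_s: 10.4
position: [0.5105, -0.2623, 0.1395]
tool_rot: [[-0.002, 1.0, -0.002], [-0.572, -0.002, -0.82], [-0.82, -0.001, 0.572]]
ft_force: [0.9, 0.1, -2.9]
grip_width: 0.0123
time_s: 10.9
position: [0.5105, -0.2625, 0.1322]
tool_rot: [[-0.002, 1.0, -0.001], [-0.572, -0.002, -0.82], [-0.82, -0.001, 0.572]]
ft_force: [0.2, 0.3, -2.8]
grip_width: 0.0125
```

```bash

python3 -m crank '{"hand":[255,255,255,255,255],"translation":[[0.0008,0,-0.0006],[0.0016,0,-0.0012],[0.0024,0,-0.0017],[0.0024,0,-0.0017],[0.0024,0,-0.0017]],"dr":[[0,0,0],[0,0,0],[0,0,0],[0,0,0],[0,0,0]]}'|grep -E "posi|ft"
python3 -m crank '{"hand":[255,255,255,255,255],"translation":[[0.0008,0,-0.0006],[0.0008,0,-0.0006],[0.0008,0,-0.0006]],"dr":[[0,0,0],[0,0,0],[0,0,0]]}' |grep -E "posi|ft"
```

```text
position: [0.5107, -0.2626, 0.1307]
ft_force: [-2.3, 3.8, 6.9]validation failed for argument at $.tr...
```

Contact with the mat: the force went from -2.8 to +6.9 N. Release and back off.

```bash

python3 -m crank '{"hand":[180,120,60,0,0],"translation":[[0,0,0],[0,0,0],[0,0,0],[0,0,0],[0,0,0]],"dr":[[0,0,0],[0,0,0],[0,0,0],[0,0,0],[0,0,0]]}'
python3 -m crank '{"hand":[0,0,0,0,0],"translation":[[-0.02,0,0],[-0.045,0,0],[-0.07,0,0],[-0.1,0,0],[-0.12,0,0]],"dr":[[0,0,0],[0,0,0],[0,0,0],[0,0,0],[0,0,0]]}'
python3 - <<'E'
from h import *
from rig import cams
t,dt=cams.get_image("top");W=cloud(cams.calibration("top"),dt);w,_=cams.get_image("wrist")
b,ds=cams.get_image("scene");S=cloud(cams.calibration("scene"),ds)
cv2.imwrite("pics/c4.png",np.vstack([np.hstack([cv2.resize(t[160:280,330:450],(300,300)),cv2.resize(b[150:270,200:320],(300,300))]),cv2.resize(w,(600,280))[:270]]))
for n,W in(("top",W),("scene",S)):
    p=W.reshape(-1,3);p=p[(abs(p[:,0]-.51)<.12)&(abs(p[:,1]+.25)<.13)]
    q=p[(p[:,2]>.088)&(p[:,2]<.108)];print(n,"slab top",len(q),rect(q),np.median(q,0))
    q=p[(p[:,2]>.14)&(p[:,2]<.165)];print("bar top",len(q),rect(q),np.median(q,0),q.min(0),q.max(0))
R=pose([0,.5,-.866],[1,0,0]);rel([.51,-.25,.25],R)
E
```

```text
time_s: 11.9
position: [0.5105, -0.2625, 0.1292]
tool_rot: [[-0.002, 1.0, -0.001], [-0.572, -0.002, -0.82], [-0.82, -0.001, 0.572]]
ft_force: [-0.8, -0.1, -0.3]
grip_width: 0.0813
time_s: 12.4
position: [0.5109, -0.193, 0.2294]
tool_rot: [[-0.0, 1.0, -0.002], [-0.573, -0.002, -0.82], [-0.82, 0.001, 0.573]]
ft_force: [-0.2, -0.4, -0.3]
grip_width: 0.0854
top slab top 586 (array([ 0.5094, -0.2528]), (123.81826782226562, 62.49947738647461), 89.04386138916016) [ 0.504  -0.2516  0.0992]
bar top 129 (array([ 0.5089, -0.2527]), (83.71453857421875, 12.672331809997559), 89.25542449951172) [ 0.5086 -0.25    0.152 ] [ 0.5027 -0.2946  0.1409] [ 0.5156 -0.2108  0.16  ]
scene slab top 327 (array([ 0.5146, -0.2535]), (126.62812042236328, 72.02167510986328), 87.86744689941406) [ 0.5228 -0.2515  0.0976]
bar top 86 (array([ 0.5153, -0.2539]), (21.823360443115234, 81.03268432617188), 6.949779033660889) [ 0.5168 -0.254   0.149 ] [ 0.4996 -0.2947  0.14  ] [ 0.5252 -0.213   0.1577]
t 12.6 pos [ 0.511  -0.1936  0.2282] q [-18.3894  20.6264  84.9641 -36.2666  66.7691  -5.8529] grip 0.0851 F [-0.0872 -0.0454 -1.0188]
translation [ 0.0145 -0.0009  0.0587] dr [-0.0013  1.1336 -0.0009] deg 65.0
```

View pics/c4.png

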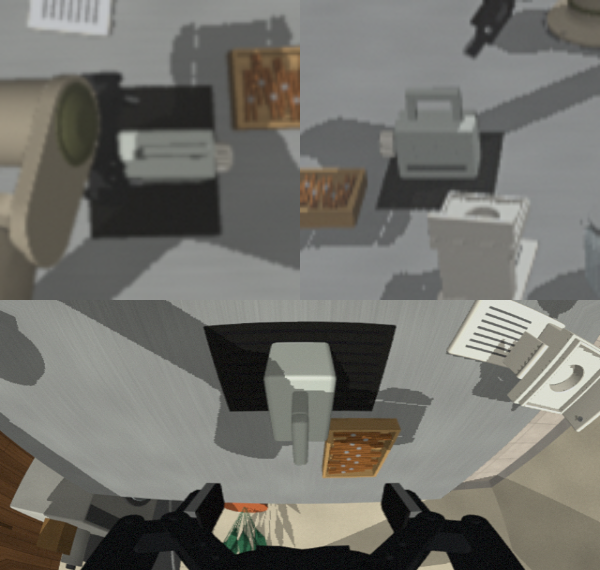

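The tank lies flat and released on the mat, centre (0.5095,-0.2525). Slab top is 0.099 and bar top 0.152, both as expected. I retake it with the tool leaning the other way, pointing down and toward +y, nearer the cap.

```bash

for i in 1 2; do python3 -m crank '{"hand":[0,0,0,0,0],"translation":[[0,0,0],[0,0,0],[0,0,0],[0,0,0],[0,0,0]],"dr":[[0,0.12,0],[0,0.24,0],[0,0.36,0],[0,0.48,0],[0,0.567,0]]}'|tail -3 ; done
python3 - <<'E'
from h import *
R=pose([0,.5,-.866],[1,.017,0]);G=np.array([.5095,-.27,.143])
rel(G-R[:,0]*.07,R)
rel(G+R[:,0]*.019,R)
E
```

```text
tool_rot: [[-0.002, 1.0, -0.004], [-0.038, -0.004, -0.999], [-0.999, -0.001, 0.038]]
ft_force: [0.8, 0.6, -0.0]
grip_width: 0.0855
tool_rot: [[0.0, 1.0, -0.006], [0.506, -0.005, -0.863], [-0.863, -0.003, -0.506]]
ft_force: [-0.3, 1.0, -0.2]
grip_width: 0.0854
t 13.6 pos [ 0.5102 -0.1953  0.226 ] q [-43.7461  29.0571  69.0569  22.0386 102.9584 -42.4309] grip 0.0854 F [-0.2996  1.0042 -0.1645]
translation [-0.0362 -0.      0.1059] dr [-0.0208 -0.0067 -0.0004] deg 1.3
t 13.6 pos [ 0.5102 -0.1953  0.226 ] q [-43.7461  29.0571  69.0569  22.0386 102.9584 -42.4309] grip 0.0854 F [-0.2996  1.0042 -0.1645]
translation [ 0.0528 -0.      0.1065] dr [-0.0208 -0.0067 -0.0004] deg 1.3
```

```bash

python3 -m crank '{"hand":[0,0,0,0,0],"translation":[[-0.015,0,0.02],[-0.03,0,0.045],[-0.036,0,0.075],[-0.036,0,0.106],[-0.036,0,0.106]],"dr":[[0,-0.007,0],[0,-0.007,0],[0,-0.007,0],[0,-0.007,0],[0,-0.007,0]]}'|grep -E posi
python3 -m crank '{"hand":[0,0,0,0,0],"translation":[[0.025,0,0],[0.05,0,0],[0.07,0,0],[0.089,0,0],[0.089,0,0]],"dr":[[0,0,0],[0,0,0],[0,0,0],[0,0,0],[0,0,0]]}'
python3 - <<'E'
from h import *
from rig import cams
R=pose([0,.5,-.866],[1,0,0]);G=np.array([.5095,-.27,.143])
rel(G+R[:,0]*.019,R)
w,_=cams.get_image("wrist");cv2.imwrite("pics/c5.png",w)
E
```

```text
position: [0.509, -0.3067, 0.2014]
time_s: 14.55
position: [0.5094, -0.2578, 0.1262]
tool_rot: [[-0.003, 1.0, -0.004], [0.498, -0.002, -0.867], [-0.867, -0.005, -0.498]]
ft_force: [0.1, -0.1, -0.4]
grip_width: 0.0856
t 14.6 pos [ 0.5094 -0.2578  0.1262] q [-47.6967  37.5473  70.4779  19.5264  94.8339 -49.8044] grip 0.0856 F [ 0.106  -0.0713 -0.359 ]
translation [-0.0016  0.0001  0.0022] dr [-0.0044  0.0019  0.0032] deg 0.3
```

View pics/c5.png

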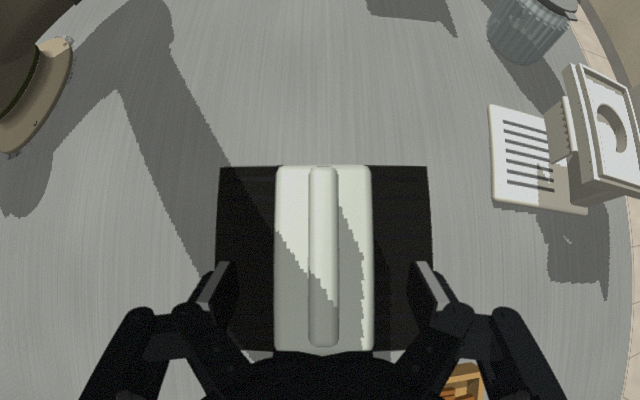

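The bar is centred at (323,255) between the fingertips at (228,270) and (422,270). Close, lift and turn the rest of the way.

```bash

for i in 1 2; do python3 -m crank '{"hand":[200,255,255,255,255],"translation":[[0,0,0],[0,0,0],[0,0,0],[0,0,0],[0,0,0]],"dr":[[0,0,0],[0,0,0],[0,0,0],[0,0,0],[0,0,0]]}' 100|tail -2;done
for i in 1 2; do python3 -m crank '{"hand":[255,255,255,255,255],"translation":[[-0.01,0,-0.006],[-0.022,0,-0.013],[-0.035,0,-0.02],[-0.048,0,-0.027],[-0.061,0,-0.035]],"dr":[[0,0,0],[0,0,0],[0,0,0],[0,0,0],[0,0,0]]}'|tail -2;done
python3 -m crank '{"hand":[255,255,255,255,255],"translation":[[0.01,0,-0.017],[0.02,0,-0.035],[0.03,0,-0.053],[0.04,0,-0.07],[0.055,0,-0.095]],"dr":[[0,0,0],[0,0,0],[0,0,0],[0,0,0],[0,0,0]]}'
for i in 1 2 3; do python3 -m crank '{"hand":[255,255,255,255,255],"translation":[[0,0,0],[0,0,0],[0,0,0],[0,0,0],[0,0,0]],"dr":[[0,-0.11,0],[0,-0.22,0],[0,-0.33,0],[0,-0.43,0],[0,-0.5236,0]]}' ; done
python3 - <<'E'
from h import *
from rig import cams
R=pose([0,-.866,-.5],[1,0,0]);G=np.array([.5095,-.16,.09])
rel(G+R[:,0]*.019,R)
w,_=cams.get_image("wrist");b,ds=cams.get_image("scene");cv2.imwrite("pics/c6.png",np.vstack([cv2.resize(w[:300],(480,225)),cv2.resize(b[100:270,180:420],(480,340))]))
for n in("top","scene"):
    _,d=cams.get_image(n);p=cloud(cams.calibration(n),d).reshape(-1,3);p=p[(abs(p[:,0]-.53)<.1)&(abs(p[:,1]+.26)<.08)&(p[:,2]>.03)];print(n,p.min(0),p.max(0))
    q=p[(p[:,2]>np.percentile(p[:,2],50)-.2)&(abs(p[:,2]-.30)<.2)]
    print(np.percentile(p,[2,50,98],axis=0))
E
```

```text
ft_force: [-6.1, -6.4, 20.7]
grip_width: 0.0131
ft_force: [-2.0, -2.4, 5.8]
grip_width: 0.0124
ft_force: [0.7, -1.0, -2.4]
grip_width: 0.0125
ft_force: [-0.6, 0.1, -2.8]
grip_width: 0.0124
time_s: 17.1
position: [0.5108, -0.1489, 0.2686]
tool_rot: [[0.001, 1.0, -0.003], [0.494, -0.003, -0.869], [-0.869, -0.001, -0.494]]
ft_force: [0.0, 0.1, -2.6]
grip_width: 0.0122
time_s: 17.6
position: [0.5107, -0.1489, 0.2692]
tool_rot: [[0.0, 1.0, -0.002], [-0.01, -0.002, -1.0], [-1.0, 0.0, 0.01]]
ft_force: [0.0, 1.5, -2.2]
grip_width: 0.0125
time_s: 18.1
position: [0.5106, -0.1486, 0.2689]
tool_rot: [[-0.001, 1.0, -0.002], [-0.508, -0.002, -0.861], [-0.861, 0.0, 0.508]]
ft_force: [0.3, -0.3, -2.8]
grip_width: 0.0125
time_s: 18.6
position: [0.5107, -0.1487, 0.2687]
tool_rot: [[-0.002, 1.0, -0.002], [-0.87, -0.002, -0.492], [-0.492, 0.001, 0.87]]
ft_force: [0.2, 0.8, -3.2]
grip_width: 0.0121
t 18.6 pos [ 0.5107 -0.1487  0.2687] q [ -4.7434  23.7218  88.1766 -63.6092  75.5948  17.3446] grip 0.0121 F [ 0.1848  0.8445 -3.233 ]
translation [ 0.1168 -0.0013 -0.1501] dr [-0.002   0.009   0.0017] deg 0.5
top [ 0.4777 -0.2724  0.2183] [ 0.5429 -0.1802  0.3556]
[[ 0.4781 -0.2697  0.2306]
 [ 0.505  -0.2217  0.323 ]
 [ 0.5411 -0.1818  0.3537]]
scene [ 0.4763 -0.274   0.1985] [ 0.5542 -0.1801  0.3542]
[[ 0.4931 -0.2704  0.2043]
 [ 0.5413 -0.2255  0.2837]
 [ 0.5505 -0.1814  0.3512]]
```

View pics/c6.png

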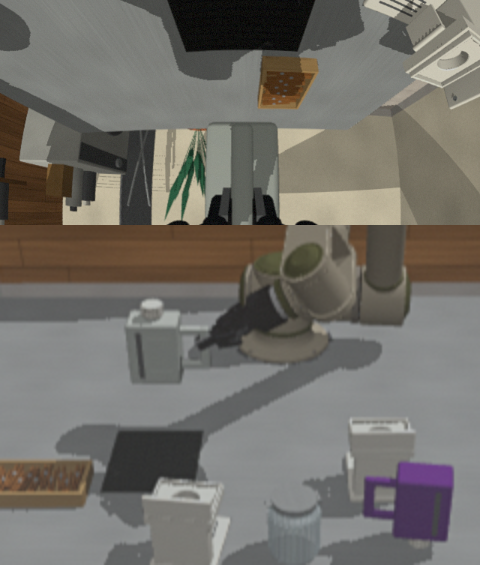

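The tank is upright with cap up, foot about 0.20 m above the counter and centred near (0.511,-0.226). Shift 25 mm toward -y and lower.

```bash

python3 -m crank '{"hand":[255,255,255,255,255],"translation":[[0.012,0,-0.016],[0.026,0,-0.034],[0.04,0,-0.052],[0.054,0,-0.07],[0.066,0,-0.086]],"dr":[[0,0,0],[0,0,0],[0,0,0],[0,0,0],[0,0,0]]}'|grep -E posi
python3 -m crank '{"hand":[255,255,255,255,255],"translation":[[0.012,0,-0.016],[0.024,0,-0.031],[0.034,0,-0.044],[0.044,0,-0.058],[0.044,0,-0.058]],"dr":[[0,0,0],[0,0,0],[0,0,0],[0,0,0],[0,0,0]]}'|grep -E posi
python3 -m crank '{"hand":[255,255,255,255,255],"translation":[[0.0015,0,-0.003],[0.003,0,-0.0055],[0.0045,0,-0.008],[0.006,0,-0.0105],[0.006,0,-0.0105]],"dr":[[0,0,0],[0,0,0],[0,0,0],[0,0,0],[0,0,0]]}'
python3 -m crank '{"hand":[255,255,255,255,255],"translation":[[0.0005,0,-0.001],[0.001,0,-0.0017],[0.001,0,-0.0017],[0.001,0,-0.0017],[0.001,0,-0.0017]],"dr":[[0,0,0],[0,0,0],[0,0,0],[0,0,0],[0,0,0]]}'
```

```text
position: [0.5109, -0.1648, 0.1608]
position: [0.5105, -0.1744, 0.0878]
time_s: 20.3
position: [0.5106, -0.1736, 0.0765]
tool_rot: [[-0.002, 1.0, -0.0], [-0.869, -0.002, -0.495], [-0.495, -0.001, 0.869]]
ft_force: [-0.6, -0.2, -1.8]
grip_width: 0.0121
time_s: 20.8
position: [0.5107, -0.1737, 0.0747]
tool_rot: [[-0.002, 1.0, -0.001], [-0.869, -0.002, -0.495], [-0.495, -0.001, 0.869]]
ft_force: [-0.7, -0.6, -2.1]
grip_width: 0.0123
```

```bash

python3 -m crank '{"hand":[255,255,255,255],"translation":[[0.0005,0,-0.0009],[0.001,0,-0.0017],[0.001,0,-0.0017],[0.001,0,-0.0017]],"dr":[[0,0,0],[0,0,0],[0,0,0],[0,0,0]]}'|grep -E "posi|ft"
python3 -m crank '{"hand":[255,255,255,255],"translation":[[0.0005,0,-0.0009],[0.0005,0,-0.0009],[0.0005,0,-0.0009],[0.0005,0,-0.0009]],"dr":[[0,0,0],[0,0,0],[0,0,0],[0,0,0]]}'|grep -E "posi|ft"
```

```text
position: [0.5106, -0.1738, 0.0728]
ft_force: [0.2, -0.0, -1.5]
position: [0.5107, -0.1737, 0.0726]
ft_force: [-2.2, 3.1, 5.2]
```

Foot contact: the force went from -1.5 to +5.2 N. Release and withdraw.

```bash

python3 -m crank '{"hand":[180,120,60,0,0],"translation":[[0,0,0],[0,0,0],[0,0,0],[0,0,0],[0,0,0]],"dr":[[0,0,0],[0,0,0],[0,0,0],[0,0,0],[0,0,0]]}'|tail -2
python3 -m crank '{"hand":[0,0,0,0,0],"translation":[[-0.02,0,0],[-0.045,0,0],[-0.07,0,0],[-0.1,0,0],[-0.13,0,0]],"dr":[[0,0,0],[0,0,0],[0,0,0],[0,0,0],[0,0,0]]}'
python3 - <<'E'
from h import *
from rig import cams
O={"top":"top0.png","scene":"scene0.png"};im={}
for n in("top","scene"):
    im[n],d=cams.get_image(n);p=cloud(cams.calibration(n),d).reshape(-1,3);p=p[(abs(p[:,0]-.52)<.08)&(abs(p[:,1]+.25)<.065)]
    q=p[(p[:,2]>.12)&(p[:,2]<.137)];print(n,"shoulder",len(q),rect(q),np.percentile(q[:,2],[5,50,95]))
    q=p[p[:,2]>.148];print("cap",len(q),np.median(q,0),q.max(0))
cv2.imwrite("pics/c7.png",np.hstack([cv2.resize(im["top"][100:290,150:490],(400,224)),cv2.resize(im["scene"][140:280,150:400],(400,224))]))
E
```

```text
ft_force: [-0.2, -0.1, -0.5]
grip_width: 0.0809
time_s: 22.6
position: [0.5107, -0.0598, 0.1365]
tool_rot: [[-0.003, 1.0, -0.0], [-0.869, -0.002, -0.495], [-0.495, -0.001, 0.869]]
ft_force: [0.3, 0.2, -0.0]
grip_width: 0.0852
top shoulder 460 (array([ 0.5098, -0.2506]), (95.90962219238281, 61.03267288208008), 89.19020080566406) [0.124  0.1291 0.1335]
cap 127 [ 0.511  -0.2492  0.1571] [ 0.5301 -0.2317  0.1638]
scene shoulder 202 (array([ 0.5192, -0.2506]), (64.56295013427734, 94.06999969482422), 0.7505908608436584) [0.1218 0.1277 0.1325]
cap 57 [ 0.5154 -0.2503  0.1559] [ 0.535  -0.2325  0.1616]
```

View pics/c7.png

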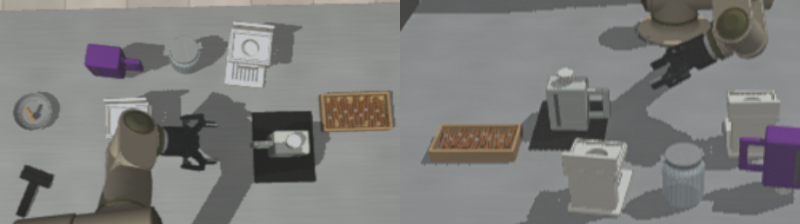

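The tank stands on the mat, cap up, centred at (0.510,-0.2505), which is about 1 mm from the mat's centre. The shoulder is at 0.129 m (4 + 125 mm) and the gripper is well clear. Handing in.

```bash
python3 -c "
from rig import env
print(env.close_job())"
```

```text
the job is handed in; nothing more can be done
None
```

The tank is standing upright on the drip mat, screw cap on top and let go. I handed the job in at about 23 s of the 67 s allowed; no verdict was reported.

- **First grasp:** I took the tank by its handle and lifted it straight up off the dispenser nearest the robot. I tipped it 90°, laid it on its side on the mat with the handle up, and let go.
- **Second grasp:** I took the handle again with the tool leaning the other way and nearer the cap, turned the tank the remaining 90°, stood it down and backed off.

**Last checks:**
- **Position:** the top camera puts the tank's centre at (0.510, -0.2505), about 1 mm from the mat's centre. The scene camera agrees on y but reads x about 9 mm farther out, because it also sees the tank's front face. Both are well inside the limits.
- **Height:** the shoulder is at 0.128–0.129 m and the cap top at about 0.157 m, which matches a foot flat on the mat.
- **Bystanders:** the jar, pin tray, key dish, scraper and purple tank looked undisturbed in the last picture. I did not re-measure their positions, but the arm stayed away from them.
- **Refused move:** one tiny lowering command before the first release was refused as invalid. It was not needed, since the tank was already touching the mat.

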